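Restock the swing-out tray and swing it home

TASK

Restock the swing-out plywood tray while it is still swung out: first stand the glass jar in the pocket next to the pivot, then stand the small cardboard carton in the middle pocket. Then push the tray near its free end so that it pivots fully home, flush along its wooden back stop under the steel keeper rail, with both still standing in their pockets. Set things down gently rather than dropping them, do not shove the other things on the table about, and let go of everything at the end.

Things in the scene. Friction and masses are not known exactly. Their poses are not given: they have to be found in the camera images.
- tray (a joint): Swing of the tray about its upright pivot, rad: 0 = fully home against the back stop (a hard stop), growing as the free end swings out towards the robot (clockwise seen from above), at most 1.1; it starts at 0.6 to 0.9. The hinge is stiff and stays where it is left: about 5 N moves the tray at the free end, five times as much close to the pivot.
- tray_pivot (a point): Tray's pivot axis at its floor, 16 mm above the table; a 26 mm wide steel boss rises there to 46 mm above the table. The point turns with the tray, which runs from here along the point's -y for 294 mm; its front long side (towards the robot) faces -x; z is up. Plywood tray, 92 mm wide outside, walls 4 mm, rim 55 mm above the table, three pockets in a row, 1 next to the pivot.
- pocket1 (a point): Centre of the floor of pocket 1 (next to the pivot, 96 mm from it), 16 mm above the table; 39 mm below the rim; 84 x 84 mm inside, empty. Axes as tray_pivot.
- pocket2 (a point): Centre of the floor of pocket 2 (middle, 184 mm from the pivot), 16 mm above the table; 39 mm below the rim; 84 x 84 mm inside, empty. Axes as tray_pivot.
- tray_push (a point): Point on the outer face of the tray's front long wall near the free end, 262 mm from the pivot and 46 mm to the front of the tray's middle line, 35.5 mm above the table (tray side: 10 to 55 mm above the table). Pocket 3 behind it is full of low packets that stay below the rim. Pushing here along the point's +x swings the tray home. Axes as tray_pivot.
- station: The fixed base board that the tray pivots on (8 mm thick), with a wooden back stop 68 mm high along its far edge; origin on the table under the pivot, axes equal to those of the tray when home. A steel keeper rail (8 mm thick rod, axis 140 mm above the table) runs over the tray's home place, 25 mm behind its middle line (+x), from 60 to 225 mm along -y.
- jar_mid (a point): Centre, half-way up, of the loose brown glass jar with a white lid: 60 mm across, 90 mm high, upright on the table, 0.28 kg or so. z is up along its axis.
- carton_mid (a point): Centre, half-way up, of the loose plain cardboard carton: 50 mm (its x) x 64 mm (its y) x 95 mm high (its z), upright on the table, 0.25 kg or so.
- bottle: Bystander: tall white plastic bottle, 68 mm across, 190 mm high. Origin at the centre of its underside.
- can: Bystander: plain steel can, 68 mm across, 110 mm high. Origin at the centre of its underside.
- stapler: Bystander: black and steel stapler, 140 mm long, 36 mm wide, 55 mm high. Origin at the centre of its underside.
- tape: Bystander: roll of tape lying flat, 104 mm across, 45 mm high. Origin at the centre of its underside.
- pencil_pot: Bystander: white ceramic pot of pencils, 78 mm across, 165 mm high with its pencils. Origin at the centre of its underside.
- ruler: Bystander: wooden ruler lying flat, 300 x 32 x 5 mm (its length is its own x). Origin at the centre of its underside.
Mind the look-alikes: they are no part of the job. What is shaped like the part that bears carton_mid but blue or turquoise is not meant.

How it is judged:
On the way, in this order (a step that is already met when the one before it is completed fails the run):
1. the jar stands released in pocket 1 (next to the pivot) with the tray still swung out (more than 0.3 rad) and the carton not yet in the tray (horizontal distance between jar_mid and pocket1 below 0.026 m and height (world z) of jar_mid below 0.068 m and angle between jar_mid's own z axis and vertical below 0.12 rad and linear speed of jar below 0.03 m/s and contact force between the fingers and jar below 0.2 N and value of joint tray above 0.3 rad and horizontal distance between carton_mid and pocket2 above 0.06 m), for 0.2 s.
2. the carton too stands released in pocket 2 (middle), with the tray still swung out (more than 0.3 rad) (horizontal distance between jar_mid and pocket1 below 0.026 m and height (world z) of jar_mid below 0.068 m and angle between each of jar_mid, carton_mid's own z axis and vertical below 0.12 rad and linear speed of each of jar, carton below 0.03 m/s and horizontal distance between carton_mid and pocket2 below 0.026 m and height (world z) of carton_mid below 0.07 m and contact force between the fingers and carton below 0.2 N and value of joint tray above 0.3 rad), for 0.2 s.
At the end, for the whole second after the job is handed in: the tray is home (swing under 0.035 rad) and at rest; the jar stands in pocket 1 and the carton in pocket 2, each within 26 mm of the pocket's centre, down on its floor, upright within 0.12 rad and at rest (value of joint tray below 0.035 rad and velocity of joint tray below 0.02 rad/s and horizontal distance between jar_mid and pocket1 below 0.026 m and height (world z) of jar_mid below 0.068 m and angle between each of jar_mid, carton_mid's own z axis and vertical below 0.12 rad and linear speed of each of jar, carton below 0.03 m/s and horizontal distance between carton_mid and pocket2 below 0.026 m and height (world z) of carton_mid below 0.07 m); the robot touches nothing.
It fails at once if one of the other things on the table shoved more than 40 mm (distance of any of bottle, can, stapler, tape, pencil_pot, ruler from where it was at the start of the episode above 0.04 m).
It fails at once if jar or carton dropped or flung (moves faster than 0.6 m/s while not held, as after a fall of about 20 mm) ((linear speed of jar above 0.6 m/s and contact force between the fingers and jar below 0.2 N) or (linear speed of carton above 0.6 m/s and contact force between the fingers and carton below 0.2 N)).
It also fails if it takes over 67 s, if anything falls off the work surface, if the arm or the gripper's body presses on something with over 40 N, if the wrist force passes 120 N, or if a joint passes its speed limit or range.

ROBOT

A 6-joint arm with a two-finger parallel gripper is mounted at the origin on the work surface. World frame = base frame: x ahead of the robot, y to its left, z up, the work surface at z = 0. Lengths are in m, angles in rad, forces in N, time in s.
With the tool pointing down it reaches from about 0.25 to 0.775 m from the base axis. Payload 4 kg.
Tool frame: the origin (TCP) lies on the centre line of the jaws, within the pads' length; the fingertips stand 19 mm ahead of it and the grasp point (between the pads) is the TCP; y points along the fingers, x is the direction in which the jaws open and shut, and the axes are right-handed (so a half turn about y gives the same grasp; the last joint's range is limited). The gripper opens to 85 mm and grips with 20 to 120 N. Pads are 22 mm wide; open, the fingers measure 114 mm over their backs; the gripper's body (76 mm by 85 mm) begins 54 mm behind the grasp point. The pads swing forward as they close: fully open they stand 13 mm farther back than shut.
Start: joints at [-1.28, 0.087, 1.371, -0, 1.684, -0.103], TCP at [0.211, -0.508, 0.25] pointing down, gripper open.
Joint ranges: [-3.1, 3.1], [-0.76, 2.03], [0.27, 2.55], [-1.08, 4.22], [0.17, 2.65], [-2.57, 2.57]. Speed limits (rad/s): [2.79, 2.79, 3.14, 3.14, 3.14, 3.14].

INTERFACE

Orientations are given as a rotation vector (axis times angle).
In Python, from rig import * gives the robot as it stands. The module is installed in compiled form; this text tells all that it offers.
- The arm moves only by the tool carry_out, never from a script. Its argument "motion" is a list that holds one entry, the list of rows, each a list of 7 numbers: the shift along the tool's x, y, z in mm, then the turn, a rotation vector about the tool's x, y, z in rad, then the opening, from 0 (shut) to 1 (fully open). A call has 1 to 5 rows; each row shifts and turns the commanded pose from where the row before left it, along the tool's axes as they then stand; what a row does not reach is not made up. A row lasts 1/10 s, in which the tool goes at most 50 mm and 8.59 degrees, less where a joint would pass 70% of its speed; a pose out of reach is approached as far as the arm can. A call is refused whole if a number of a shift passes 50 or a number of a turn 0.15, either way. A call with a gripper value outside its range is refused whole. The fingers move at their own pace and stop on an object; the grip force is fixed at half the most. Time passes only in rows, so rows that do not move let the fingers close. It gives the time, the measured TCP pose, the force and the opening at its end, in the units of the state.
- get_obs(): the state, without advancing time (a new reading comes with each control period).
- capture(name): name is "scene" or "top"; returns a dict with "pixels" (400x640x3 uint8, red, green, blue), "fx", "fy", "cx", "cy" (pixels), "eye" and "rotation" of the camera in the world. Camera axes: x right, y down, z forward; pixel columns grow to the right and rows downward; lengths in m; the calibration is good to about 2 mm. A picture is of the moment at which its call begins. There is no depth.
- job_done(): hands the job in, once; it reports no verdict.
The state is a dict: "time": time; "joint_positions": joint angles; "qvel": joint speeds; "joint_efforts": joint torques, N m; "ee_pos": TCP position; "tool_rot": TCP orientation; "wrist_force": force on the tool from outside, world axes, zero at the start; "torque": the same for the moment, N m; "gripper_width": opening from 0.0 (shut) to 1.0 (fully open).
Only numpy, scipy, OpenCV 4.12 (cv2) and the standard library are available. Lean on these libraries where they do the work, as an engineer would, in place of code of your own. Each camera call takes 0.05 s, during which the arm holds its last target. There are 200 camera calls.

## Working session

There is one attempt and no reset: what is moved stays moved. The work goes in short steps, Python scripts to look and compute and a tool call to move; the robot and the scene stay as the last step left them, time stands still between calls to the robot, and variables do not carry over. Pictures are saved under pics/ and viewed, about 8 in all and at most 12, crops included, and the job is handed in when it is done.

Besides the shell and the picture viewer there is one more tool, called after "Emit:" by a JSON object that holds its "fn" and its "kwargs". carry_out: Moves the arm, as the interface text tells. Its arguments: {"type":"object","properties":{"motion":{"type":"array"}},"required":["motion"]}

```bash
mkdir -p pics; python3 - <<'E'
from rig import *
import cv2
o=get_obs(); print(o)
for n in("scene","top"):
    c=capture(n); cv2.imwrite(f"pics/{n}0.png",c["pixels"][:,:,::-1]); print(n,c["fx"],c["fy"],c["cx"],c["cy"],c["eye"],c["rotation"])
E
```

```text
{'time': 0.0, 'joint_positions': array([-1.28010932e+00,  8.80013773e-02,  1.37229953e+00, -2.14459375e-06,
        1.68356165e+00, -1.03064156e-01]), 'qvel': array([ 8.51710897e-04, -2.86249288e-04,  1.97027311e-03,  8.83701809e-05,
       -2.25803699e-04,  1.17681381e-03]), 'joint_efforts': array([-7.04490831e-04, -3.51870060e+01, -3.13273358e+01, -2.07431012e-04,
        1.08468969e-02,  6.60205288e-06]), 'ee_pos': array([ 0.21089295, -0.50746941,  0.24909074]), 'tool_rot': array([-1.36865274,  0.91569926, -0.91281761]), 'wrist_force': array([-0.17496296,  0.61025698,  0.2688922 ]), 'torque': array([-0.01286653,  0.02414228, -0.02367463]), 'gripper_width': 0.9988746830603719}
scene 430.9458688819148 430.9458688819148 320.3374448530051 196.22917091858346 [ 1.03418323 -0.60691189  1.0669134 ] [-2.34324749 -0.88809525  0.29911635]
top 478.26432869527906 478.26432869527906 315.9978548084629 186.69936585709294 [0.32190222 0.01495704 1.37968944] [-2.17139703  2.13426976 -0.1661992 ]
```

View pics/scene0.png

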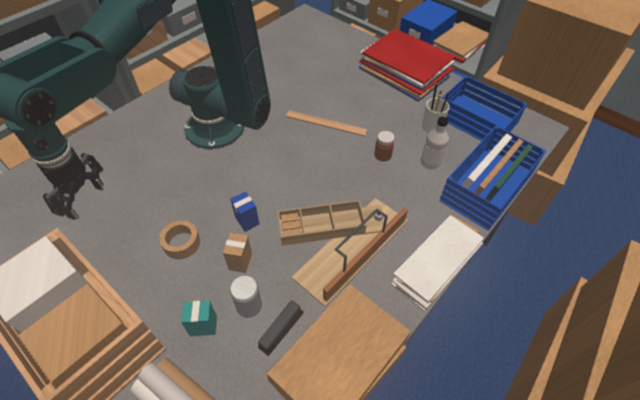

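View pics/top0.png

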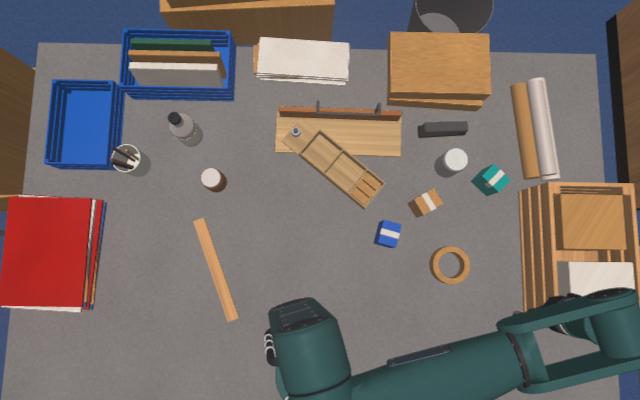

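```bash
cat > h.py <<'E'
from rig import *
import cv2, numpy as np
from scipy.spatial.transform import Rotation as R
def snap(n,f=None):
    c=capture(n); 
    if f: cv2.imwrite(f"pics/{f}.png",c["pixels"][:,:,::-1])
    return c
def ray(c,uv):
    uv=np.atleast_2d(uv).astype(float)
    d=np.c_[(uv[:,0]-c["cx"])/c["fx"],(uv[:,1]-c["cy"])/c["fy"],np.ones(len(uv))]
    return R.from_rotvec(c["rotation"]).apply(d)
def onz(c,uv,z):
    d=ray(c,uv); e=np.array(c["eye"]); return (e+d*((z-e[2])/d[:,2])[:,None])
def px(c,p):
    q=R.from_rotvec(c["rotation"]).inv().apply(np.atleast_2d(p)-np.array(c["eye"]))
    return np.c_[q[:,0]/q[:,2]*c["fx"]+c["cx"],q[:,1]/q[:,2]*c["fy"]+c["cy"]]
E
python3 - <<'E'
from h import *
c=snap("top"); s=snap("scene")
im=c["pixels"][95:225,190:450,::-1]; cv2.imwrite("pics/a.png",cv2.resize(im,None,fx=3,fy=3,interpolation=cv2.INTER_CUBIC))
h=lambda c:cv2.cvtColor(c["pixels"],cv2.COLOR_RGB2HSV)
def blobs(m,lo=20):
    n,l,st,ce=cv2.connectedComponentsWithStats(m.astype(np.uint8)); return [(st[i],ce[i]) for i in range(1,n) if st[i][4]>lo]
H=h(c); w=(H[...,1]<60)&(H[...,2]>150)
for st,ce in blobs(w):
    if 150<st[0]<480 and 100<st[1]<300: print("white",st,ce.round(1),onz(c,ce,.09)[0].round(4))
H2=h(s); w=(H2[...,1]<60)&(H2[...,2]>150)
for st,ce in blobs(w):
    if 200<st[0]<440 and 100<st[1]<300: print("sc white",st,ce.round(1),onz(s,ce,.09)[0].round(4))
R0=R.from_rotvec(get_obs()["tool_rot"]).as_matrix(); print(R0.round(3))
E
```

```text
white [180 114  11   7  43] [185.3 116.8] [0.6962 0.3668 0.09  ]
white [170 124   4   8  23] [171.4 127.4] [0.6652 0.4035 0.09  ]
white [291 127  10   8  35] [295.4 130.6] [0.6628 0.0609 0.09  ]
white [445 148  23  23 417] [456.1 158.8] [ 0.5918 -0.3836  0.09  ]
white [201 168  20  19 299] [210.2 177.1] [0.5282 0.2901 0.09  ]
white [421 192  16  19 109] [428.6 201.2] [ 0.4727 -0.3056  0.09  ]
white [380 228  20  11 117] [389.6 233.1] [ 0.3845 -0.1989  0.09  ]
sc white [378 130  17  13 163] [385.8 136. ] [0.5299 0.2895 0.09  ]
sc white [433 131  16  13 134] [440.9 138. ] [0.6677 0.4    0.09  ]
sc white [234 196  18  12  99] [242.4 201.6] [ 0.382  -0.1964  0.09  ]
sc white [ 391  215   93   93 4043] [437.4 259.6] [0.8976 0.0103 0.09  ]
sc white [225 239  21   9 105] [234.6 243.4] [ 0.47  -0.304  0.09 ]
sc white [230 275  27  25 517] [243.2 287.1] [ 0.5803 -0.374   0.09  ]
[[ 0.384 -0.     0.923]
 [-0.923  0.001  0.384]
 [-0.001 -1.     0.   ]]
```

View pics/a.png

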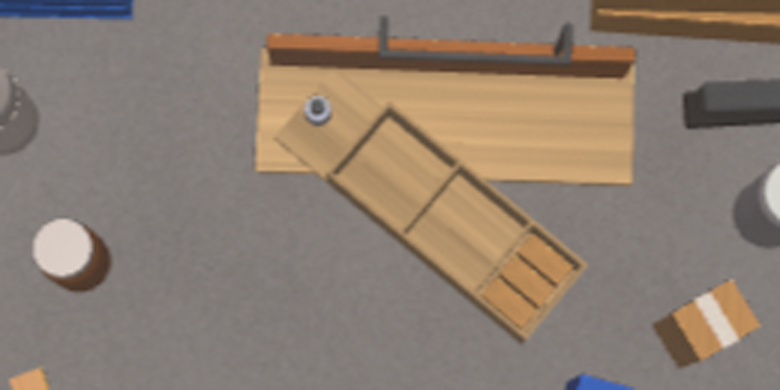

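The crop shows the jar (brown with a white lid) at top px (210,177). The plain carton is at (428,201). The look-alikes are the blue carton (389,234) and the turquoise one (495,179), and the can with a light top is at (455,160). I chose the brown jar and the brown carton. The tray boss is at crop (317,108), and the rim corners at the free end are at crop (585,265) and (523,342).

```bash
python3 - <<'E'
from h import *
c=snap("top")
f=lambda p,z:onz(c,np.array(p)/3-.33+[190,95],z)[:,:2]
b=f([[317,106]],.046)[0]
t=f([[390,105],[328,180],[523,342],[585,265]],.055)
print("boss",b.round(4)); print("tray",t.round(4)); print("len",[np.linalg.norm(t[i]-t[(i+1)%4]).round(4) for i in range(4)])
e=(t[2]+t[3])/2; d=e-b; L=np.linalg.norm(d); print("L",L)
ax=((t[2]-t[1])+(t[3]-t[0])); ax/=np.linalg.norm(ax); ax2=d/L; print(ax,ax2)
st=f([[268,40],[633,50]],.068); sa=(st[1]-st[0]); sa/=np.linalg.norm(sa)
ang=lambda v:np.arctan2(v[1],v[0]); print("swing",ang(sa)-ang(ax2),"home dir",ang(sa),"rail", f([[383,52],[568,60]],.14))
for r in(.096,.184,.262): print(r,(b+ax2*r).round(4))
k=f([[672,314],[733,281],[760,325],[693,360]],.095); print("carton",k.round(4),k.mean(0).round(4),[np.linalg.norm(k[i]-k[(i+1)%4]).round(4) for i in range(4)], "ydir(64)",ang(k[1]-k[0]))
print("jar base chk", px(c,[[.529,.290,.045],[.471,-.305,.095],[*b,.046]]))
E
```

```text
boss [0.6762 0.0627]
tray [[ 0.6762 -0.0068]
 [ 0.6025  0.0505]
 [ 0.4526 -0.1337]
 [ 0.526  -0.1916]]
len [np.float64(0.0933), np.float64(0.2374), np.float64(0.0934), np.float64(0.2381)]
L 0.2927911015297987
[-0.63102551 -0.77576208] [-0.63845262 -0.76966113]
swing 0.6845187600037581 home dir -1.578763684377803 rail [[ 0.70196921  0.00158709]
 [ 0.69793452 -0.16385945]]
0.096 [ 0.6149 -0.0112]
0.184 [ 0.5588 -0.0789]
0.262 [ 0.509  -0.1389]
carton [[ 0.4765 -0.2639]
 [ 0.5076 -0.3198]
 [ 0.4679 -0.3435]
 [ 0.4351 -0.2823]] [ 0.4718 -0.3024] [np.float64(0.0639), np.float64(0.0463), np.float64(0.0694), np.float64(0.0452)] ydir(64) -1.0624151015170276
jar base chk [[213.50001383 179.38225951]
 [428.82164515 201.60633603]
 [295.33666667 130.00333333]]
```

Emit:
{"fn": "carry_out", "kwargs": {"motion": [[[0,0,0,0,-0.122,0,1],[0,0,0,0,-0.122,0,1],[0,0,0,0,-0.122,0,1],[0,0,0,0,-0.122,0,1],[-14.5,0,45.5,0,0,0,1]]]}}

```text
time: 0.75
ee_pos: [0.2274, -0.4662, 0.2485]
tool_rot: [-1.502, 0.543, -0.54]
wrist_force: [1.5, 0.7, -0.1]
gripper_width: 0.998
```

Emit:
{"fn": "carry_out", "kwargs": {"motion": [[[-14.5,0,45.5,0,0,0,1],[-14.5,0,45.5,0,0,0,1],[-14.5,0,45.5,0,0,0,1],[-14.5,0,45.5,0,0,0,1],[-14.5,0,45.5,0,0,0,1]]]}}

```text
time: 1.25
ee_pos: [0.3176, -0.2401, 0.2503]
tool_rot: [-1.503, 0.539, -0.54]
wrist_force: [0.7, -0.4, 0.6]
gripper_width: 1.0
```

Emit:
{"fn": "carry_out", "kwargs": {"motion": [[[-14.5,0,45.5,0,0,0,1],[-14.5,0,45.5,0,0,0,1],[-14.5,0,45.5,0,0,0,1],[-14.5,0,45.5,0,0,0,1],[-14.5,0,45.5,0,0,0,1]]]}}

```text
time: 1.75
ee_pos: [0.4064, -0.0182, 0.2506]
tool_rot: [-1.503, 0.538, -0.54]
wrist_force: [0.7, -0.6, 0.1]
gripper_width: 1.001
```

Emit:
{"fn": "carry_out", "kwargs": {"motion": [[[-14.5,0,45.5,0,0,0,1],[-14.5,0,45.5,0,0,0,1],[-14.5,0,45.5,0,0,0,1],[-14.5,0,45.5,0,0,0,1],[0,0,0,0,0,0,1]]]}}

```text
time: 2.25
ee_pos: [0.4777, 0.1619, 0.2491]
tool_rot: [-1.503, 0.535, -0.532]
wrist_force: [-0.3, -0.2, -1.0]
gripper_width: 1.002
```

```bash
cat >> h.py <<'E'
def to(x,y,z,head=None):
    o=get_obs(); M=R.from_rotvec(o["tool_rot"]).as_matrix()
    d=M.T@(np.array([x,y,z])-o["ee_pos"])*1000
    hd=np.arctan2(M[1,0],M[0,0])
    print("t",round(o["time"],2),"pos",o["ee_pos"].round(4),"head",round(hd,3),"down",M[:,1].round(3),"F",o["wrist_force"].round(1),"g",round(o["gripper_width"],3),"q",o["joint_positions"].round(2))
    print("tool delta mm",d.round(1), "" if head is None else f"turn y {-(head-hd):.3f}")
E
python3 -c "
from h import *
to(.529,.29,.15,-.69)"
```

```text
t 2.25 pos [0.4777 0.1619 0.2491] head -0.682 down [-0.002  0.002 -1.   ] F [-0.3 -0.2 -1. ] g 1.002 q [ 0.21 -0.01  1.48  0.    1.68  0.9 ]
tool delta mm [-40.7  99.2 131.8] turn y 0.008
```

Emit:
{"fn": "carry_out", "kwargs": {"motion": [[[-13.5,0,44,0,0.008,0,1],[-13.5,0,44,0,0,0,1],[-13.5,0,44,0,0,0,1],[0,30,0,0,0,0,1],[0,30,0,0,0,0,1]]]}}

```text
time: 2.75
ee_pos: [0.5313, 0.2854, 0.1902]
tool_rot: [-1.5, 0.543, -0.546]
wrist_force: [-0.1, -0.1, -0.5]
gripper_width: 0.996
```

```bash
python3 - <<'E'
from h import *
to(.529,.29,.068,-.69)
s=snap("scene"); c=snap("top")
a=s["pixels"][60:200,290:490,::-1]; b=c["pixels"][80:220,110:310,::-1]
cv2.imwrite("pics/b.png",cv2.resize(np.hstack([a,b]),None,fx=2,fy=2,interpolation=cv2.INTER_CUBIC))
E
```

```text
t 2.75 pos [0.5313 0.2854 0.1902] head -0.696 down [ 0.002  0.    -1.   ] F [-0.1 -0.1 -0.5] g 0.996 q [ 0.4   0.22  1.34 -0.    1.58  1.09]
tool delta mm [ -4.9 122.1   1.8] turn y -0.006
```

View pics/b.png

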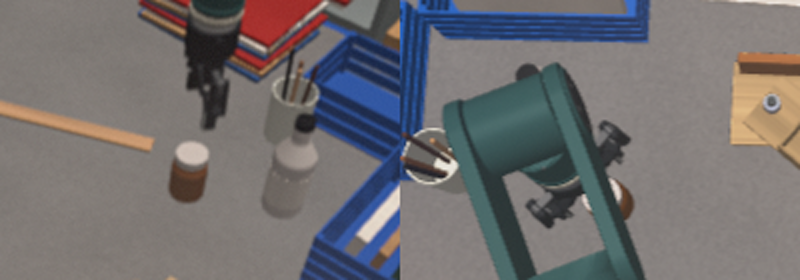

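The scene crop shows the open jaws above the jar with bottle and pot clear. The jar lid is at crop (192,155) and the finger at crop (212,120), which parallax accounts for. I descend.

Emit:
{"fn": "carry_out", "kwargs": {"motion": [[[-4.9,30,1.8,0,0,0,1],[0,35,0,0,0,0,1],[0,35,0,0,0,0,1],[0,22,0,0,0,0,1],[0,0,0,0,0,0,1]]]}}

```text
time: 3.35
ee_pos: [0.5259, 0.2873, 0.0656]
tool_rot: [-1.506, 0.55, -0.543]
wrist_force: [-0.3, -0.8, -0.3]
gripper_width: 1.001
```

Emit:
{"fn": "carry_out", "kwargs": {"motion": [[[0,0,0,0,0,0,0.3],[0,0,0,0,0,0,0.3],[0,0,0,0,0,0,0.3],[0,0,0,0,0,0,0.3],[0,0,0,0,0,0,0.3]]]}}

```text
time: 3.85
ee_pos: [0.53, 0.29, 0.0723]
tool_rot: [-1.496, 0.541, -0.549]
wrist_force: [1.0, 0.4, 6.9]
gripper_width: 0.649
```

```bash
python3 -c "
from h import *
to(.529,.29,.2,-.69)"
```

```text
t 3.85 pos [0.53   0.29   0.0723] head -0.697 down [ 0.007  0.003 -1.   ] F [1.  0.4 6.9] g 0.649 q [0.41 0.3  1.48 0.   1.35 1.1 ]
tool delta mm [  -0.4 -127.7    0.2] turn y -0.007
```

Emit:
{"fn": "carry_out", "kwargs": {"motion": [[[0,-15,0,0,0,0,0.3],[0,-30,0,0,0,0,0.3],[0,-40,0,0,0,0,0.3],[0,-40,0,0,0,0,0.3],[0,0,0,0,0,0,0.3]]]}}

```text
time: 4.35
ee_pos: [0.5309, 0.2904, 0.2025]
tool_rot: [-1.491, 0.536, -0.553]
wrist_force: [-0.1, 0.2, -2.0]
gripper_width: 0.647
```

```bash
python3 - <<'E'
from h import *
to(.615,-.011,.2,-.69)
s=snap("scene","c")
E
```

```text
t 4.35 pos [0.5309 0.2904 0.2025] head -0.697 down [ 0.014  0.006 -1.   ] F [-0.1  0.2 -2. ] g 0.647 q [ 0.41  0.21  1.32 -0.    1.59  1.1 ]
tool delta mm [ 257.9    1.9 -177.1] turn y -0.007
```

View pics/c.png

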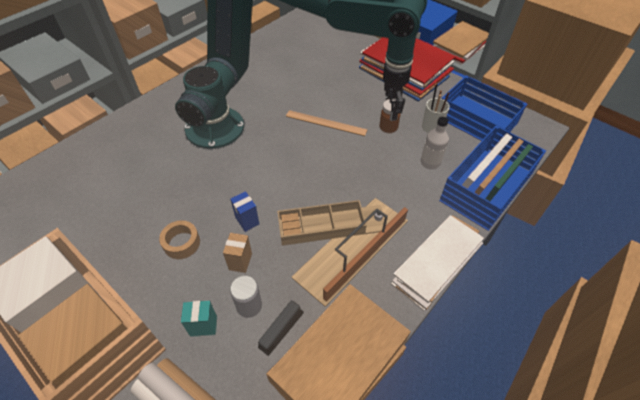

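The jar is lifted and upright, at px (390,117).

Emit:
{"fn": "carry_out", "kwargs": {"motion": [[[20,0,-14,0,0,0,0.3],[34,0,-23.5,0,0,0,0.3],[34,0,-23.5,0,0,0,0.3],[34,0,-23.5,0,0,0,0.3],[34,0,-23.5,0,0,0,0.3]]]}}

```text
time: 4.9
ee_pos: [0.5771, 0.1045, 0.1911]
tool_rot: [-1.503, 0.548, -0.542]
wrist_force: [0.5, 0.7, -2.3]
gripper_width: 0.646
```

Emit:
{"fn": "carry_out", "kwargs": {"motion": [[[34,0,-23.5,0,0,0,0.3],[34,0,-23.5,0,0,0,0.3],[34,0,-22,0,0,0,0.3],[0,0,0,0,0,0,0.3],[0,0,0,0,0,0,0.3]]]}}

```text
time: 5.4
ee_pos: [0.6111, -0.0132, 0.1911]
tool_rot: [-1.501, 0.551, -0.544]
wrist_force: [0.3, 0.6, -2.2]
gripper_width: 0.645
```

```bash
python3 - <<'E'
from h import *
to(.615,-.011,.088,-.69)
s=snap("scene"); c=snap("top")
a=s["pixels"][130:310,260:430,::-1]; b=c["pixels"][70:250,230:400,::-1]
cv2.imwrite("pics/d.png",cv2.resize(np.hstack([a,b]),None,fx=2.3,fy=2.3,interpolation=cv2.INTER_CUBIC))
E
```

```text
t 5.4 pos [ 0.6111 -0.0132  0.1911] head -0.699 down [-0.004  0.001 -1.   ] F [ 0.3  0.6 -2.2] g 0.645 q [-0.11  0.24  1.31  0.    1.59  0.58]
tool delta mm [  2.  103.    4.4] turn y -0.009
```

View pics/d.png

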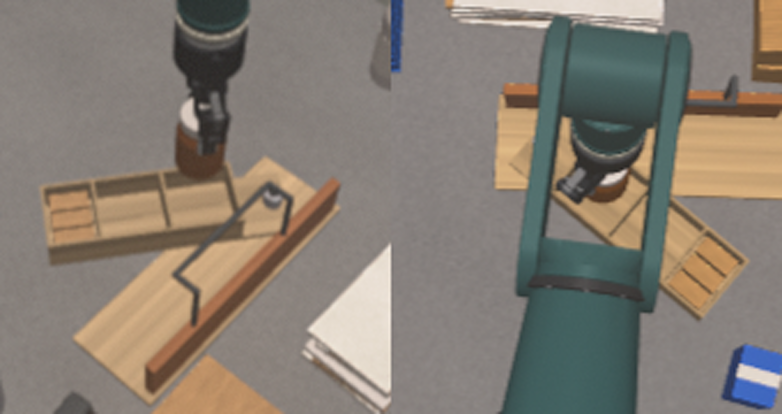

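Both crops show the jar above pocket 1, px about (205,150) in the left crop, and the rail clear of the gripper. I lower slowly and watch the force.

Emit:
{"fn": "carry_out", "kwargs": {"motion": [[[2,25,4.4,0,0,0,0.3],[0,25,0,0,0,0,0.3],[0,22,0,0,0,0,0.3],[0,15,0,0,0,0,0.3],[0,6,0,0,0,0,0.3]]]}}

```text
time: 6.0
ee_pos: [0.6149, -0.0089, 0.0979]
tool_rot: [-1.502, 0.547, -0.541]
wrist_force: [-0.1, -0.2, -2.2]
gripper_width: 0.642
```

Emit:
{"fn": "carry_out", "kwargs": {"motion": [[[0,2,0,0,0,0,0.3],[0,2,0,0,0,0,0.3],[0,2,0,0,0,0,0.3],[0,1,0,0,0,0,0.3],[0,0,0,0,0,0,0.3]]]}}

```text
time: 6.5
ee_pos: [0.6166, -0.0103, 0.0938]
tool_rot: [-1.501, 0.545, -0.546]
wrist_force: [-0.4, 0.4, -2.5]
gripper_width: 0.646
```

```bash
python3 - <<'E'
from h import *
to(.615,-.011,.088,-.69)
E
```

```text
t 6.5 pos [ 0.6166 -0.0103  0.0938] head -0.697 down [ 0.001 -0.    -1.   ] F [-0.4  0.4 -2.5] g 0.646 q [-0.11  0.31  1.42 -0.    1.41  0.59]
tool delta mm [-0.8  5.8 -1.6] turn y -0.007
```

Emit:
{"fn": "carry_out", "kwargs": {"motion": [[[0,1.5,0,0,0,0,0.3],[0,1.5,0,0,0,0,0.3],[0,1.5,0,0,0,0,0.3],[0,1,0,0,0,0,0.3],[0,0,0,0,0,0,0.3]]]}}

```text
time: 7.0
ee_pos: [0.6164, -0.0102, 0.0885]
tool_rot: [-1.501, 0.545, -0.546]
wrist_force: [-1.5, 0.1, 1.1]
gripper_width: 0.648
```

Emit:
{"fn": "carry_out", "kwargs": {"motion": [[[0,1,0,0,0,0,0.3],[0,1,0,0,0,0,0.3],[0,1,0,0,0,0,0.3],[0,0,0,0,0,0,0.3],[0,0,0,0,0,0,0.3]]]}}

```text
time: 7.5
ee_pos: [0.6164, -0.0103, 0.0883]
tool_rot: [-1.501, 0.544, -0.546]
wrist_force: [-7.0, 0.4, 12.9]
gripper_width: 0.646
```

Emit:
{"fn": "carry_out", "kwargs": {"motion": [[[0,-1.5,0,0,0,0,0.3],[0,0,0,0,0,0,0.75],[0,0,0,0,0,0,1],[0,0,0,0,0,0,1],[0,0,0,0,0,0,1]]]}}

```text
time: 8.0
ee_pos: [0.6164, -0.0102, 0.0859]
tool_rot: [-1.501, 0.546, -0.545]
wrist_force: [-0.5, -0.4, -1.1]
gripper_width: 1.001
```

Emit:
{"fn": "carry_out", "kwargs": {"motion": [[[0,-10,0,0,0,0,1],[0,-25,0,0,0,0,1],[0,-40,0,0,0,0,1],[0,-40,0,0,0,0,1],[0,0,0,0,0,0,1]]]}}

```text
time: 8.5
ee_pos: [0.6198, -0.0105, 0.2106]
tool_rot: [-1.497, 0.533, -0.557]
wrist_force: [-0.4, -0.0, 1.2]
gripper_width: 0.999
```

```bash
python3 - <<'E'
from h import *
to(.472,-.3035,.2,.51)
s=snap("scene"); c=snap("top")
a=s["pixels"][130:310,260:430,::-1]; b=c["pixels"][70:250,230:400,::-1]
cv2.imwrite("pics/e.png",cv2.resize(np.hstack([a,b]),None,fx=2.3,fy=2.3,interpolation=cv2.INTER_CUBIC))
E
```

```text
t 8.5 pos [ 0.6198 -0.0105  0.2106] head -0.697 down [ 0.016 -0.002 -1.   ] F [-0.4 -0.   1.2] g 0.999 q [-0.11  0.24  1.27 -0.    1.61  0.59]
tool delta mm [  74.6    8.8 -319.6] turn y -1.207
```

View pics/e.png

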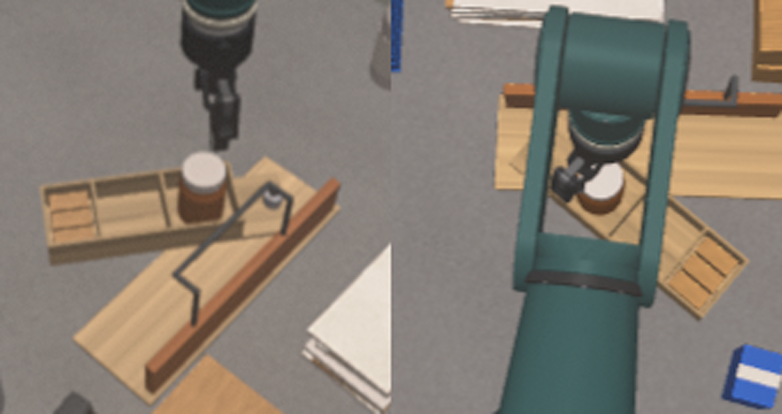

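The jar stands upright in pocket 1, at left crop (203,185). Next is the carton.

Emit:
{"fn": "carry_out", "kwargs": {"motion": [[[10.5,0,-45.5,0,0,0,1],[10.5,0,-45.5,0,0,0,1],[10.5,0,-45.5,0,0,0,1],[10.5,0,-45.5,0,0,0,1],[10.5,0,-45.5,0,0,0,1]]]}}

```text
time: 9.1
ee_pos: [0.5087, -0.2192, 0.1992]
tool_rot: [-1.501, 0.548, -0.542]
wrist_force: [1.2, -0.6, 0.4]
gripper_width: 0.999
```

Emit:
{"fn": "carry_out", "kwargs": {"motion": [[[10.5,0,-45.5,0,0,0,1],[10.5,0,-45.5,0,0,0,1],[0,0,0,0,-0.15,0,1],[0,0,0,0,-0.15,0,1],[0,0,0,0,-0.15,0,1]]]}}

```text
time: 9.6
ee_pos: [0.467, -0.3017, 0.199]
tool_rot: [-1.56, 0.193, -0.187]
wrist_force: [-0.8, 0.0, 0.3]
gripper_width: 0.999
```

Emit:
{"fn": "carry_out", "kwargs": {"motion": [[[0,0,0,0,-0.15,0,1],[0,0,0,0,-0.15,0,1],[0,0,0,0,-0.15,0,1],[0,0,0,0,-0.15,0,1],[0,0,0,0,-0.15,0,1]]]}}

```text
time: 10.1
ee_pos: [0.4675, -0.301, 0.199]
tool_rot: [-1.53, -0.397, 0.401]
wrist_force: [0.1, -0.0, -0.4]
gripper_width: 1.001
```

```bash
python3 - <<'E'
from h import *
to(.472,-.3035,.073,.51)
E
```

```text
t 10.1 pos [ 0.4675 -0.301   0.199 ] head 0.509 down [-0.003  0.003 -1.   ] F [ 0.1 -0.  -0.4] g 1.001 q [-0.67  0.12  1.44 -0.    1.59 -1.18]
tool delta mm [  2.9 126.   -4.9] turn y -0.001
```

Emit:
{"fn": "carry_out", "kwargs": {"motion": [[[2.9,30,-4.9,0,0,0,1],[0,35,0,0,0,0,1],[0,35,0,0,0,0,1],[0,24,0,0,0,0,1],[0,0,0,0,0,0,1]]]}}

```text
time: 10.6
ee_pos: [0.4695, -0.3016, 0.0706]
tool_rot: [-1.524, -0.387, 0.4]
wrist_force: [-0.0, -0.1, 0.0]
gripper_width: 0.998
```

Emit:
{"fn": "carry_out", "kwargs": {"motion": [[[0,0,0,0,0,0,0.3],[0,0,0,0,0,0,0.3],[0,0,0,0,0,0,0.3],[0,0,0,0,0,0,0.3],[0,0,0,0,0,0,0.3]]]}}

```text
time: 11.1
ee_pos: [0.4745, -0.3055, 0.0797]
tool_rot: [-1.539, -0.397, 0.392]
wrist_force: [1.7, -0.1, 5.8]
gripper_width: 0.581
```

Emit:
{"fn": "carry_out", "kwargs": {"motion": [[[0,-10,0,0,0,0,0.3],[0,-25,0,0,0,0,0.3],[0,-40,0,0,0,0,0.3],[0,-40,0,0,0,0,0.3],[0,-12,0,0,0,0,0.3]]]}}

```text
time: 11.6
ee_pos: [0.4745, -0.3055, 0.2096]
tool_rot: [-1.541, -0.398, 0.391]
wrist_force: [0.3, 0.8, -0.8]
gripper_width: 0.577
```

```bash
python3 - <<'E'
from h import *
to(.559,-.079,.2,-.69)
s=snap("scene"); c=snap("top")
a=s["pixels"][130:310,180:430,::-1]; b=c["pixels"][70:250,300:470,::-1]
cv2.imwrite("pics/f.png",cv2.resize(np.hstack([a,b]),None,fx=1.9,fy=1.9,interpolation=cv2.INTER_CUBIC))
E
```

```text
t 11.6 pos [ 0.4745 -0.3055  0.2096] head 0.503 down [ 0.006 -0.005 -1.   ] F [ 0.3  0.8 -0.8] g 0.577 q [-0.67  0.12  1.41 -0.    1.6  -1.18]
tool delta mm [183.2   8.9 157.8] turn y 1.193
```

View pics/f.png

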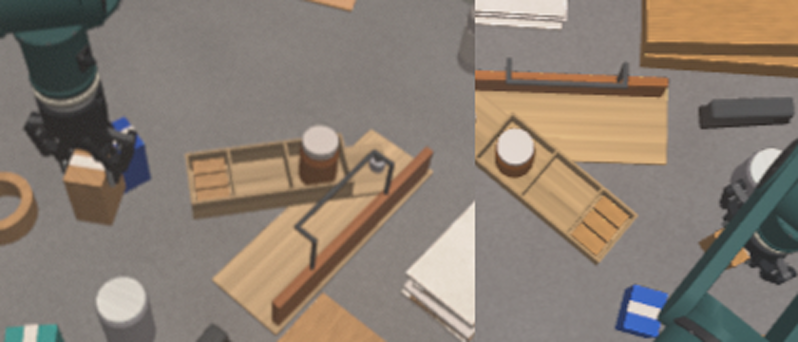

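The carton is held upright, at left crop (95,190). The jar still stands and the tray hasn't moved.

Emit:
{"fn": "carry_out", "kwargs": {"motion": [[[16,0,14,0,0,0,0.3],[31,0,26.5,0,0,0,0.3],[31,0,26.5,0,0,0,0.3],[31,0,26.5,0,0,0,0.3],[31,0,26.5,0,0,0,0.3]]]}}

```text
time: 12.2
ee_pos: [0.5367, -0.1299, 0.2003]
tool_rot: [-1.531, -0.389, 0.398]
wrist_force: [0.8, -0.4, -1.6]
gripper_width: 0.582
```

Emit:
{"fn": "carry_out", "kwargs": {"motion": [[[28,0,25,0,0,0,0.3],[15,0,13,0,0,0,0.3],[0,0,0,0,0.133,0,0.3],[0,0,0,0,0.133,0,0.3],[0,0,0,0,0.133,0,0.3]]]}}

```text
time: 12.7
ee_pos: [0.5557, -0.077, 0.2001]
tool_rot: [-1.567, -0.073, 0.084]
wrist_force: [0.1, -0.2, -1.9]
gripper_width: 0.579
```

Emit:
{"fn": "carry_out", "kwargs": {"motion": [[[0,0,0,0,0.133,0,0.3],[0,0,0,0,0.133,0,0.3],[0,0,0,0,0.133,0,0.3],[0,0,0,0,0.133,0,0.3],[0,0,0,0,0.133,0,0.3]]]}}

```text
time: 13.2
ee_pos: [0.5556, -0.0774, 0.2001]
tool_rot: [-1.525, 0.45, -0.438]
wrist_force: [-0.4, -0.7, -1.4]
gripper_width: 0.579
```

Emit:
{"fn": "carry_out", "kwargs": {"motion": [[[0,0,0,0,0.13,0,0.3],[0,0,0,0,0,0,0.3]]]}}

```text
time: 13.4
ee_pos: [0.5558, -0.0775, 0.2005]
tool_rot: [-1.503, 0.546, -0.535]
wrist_force: [0.4, 0.6, -2.7]
gripper_width: 0.578
```

```bash
python3 - <<'E'
from h import *
to(.559,-.079,.0957,-.69)
E
```

```text
t 13.4 pos [ 0.5558 -0.0775  0.2005] head -0.691 down [-0.006  0.001 -1.   ] F [ 0.4  0.6 -2.7] g 0.578 q [-0.24  0.13  1.42 -0.    1.6   0.45]
tool delta mm [  4.1 104.8   1.2] turn y -0.001
```

Emit:
{"fn": "carry_out", "kwargs": {"motion": [[[4,25,1,0,0,0,0.3],[0,25,0,0,0,0,0.3],[0,22,0,0,0,0,0.3],[0,15,0,0,0,0,0.3],[0,7,0,0,0,0,0.3]]]}}

```text
time: 13.9
ee_pos: [0.5592, -0.0792, 0.1068]
tool_rot: [-1.503, 0.544, -0.535]
wrist_force: [-0.6, -0.3, -2.9]
gripper_width: 0.58
```

Emit:
{"fn": "carry_out", "kwargs": {"motion": [[[0,2,0,0,0,0,0.3],[0,2,0,0,0,0,0.3],[0,1.5,0,0,0,0,0.3],[0,1,0,0,0,0,0.3],[0,0,0,0,0,0,0.3]]]}}

```text
time: 14.4
ee_pos: [0.5613, -0.0797, 0.1044]
tool_rot: [-1.502, 0.54, -0.542]
wrist_force: [-0.6, 0.1, -2.1]
gripper_width: 0.578
```

```bash
python3 - <<'E'
from h import *
to(.559,-.079,.0957,-.69)
E
```

```text
t 14.4 pos [ 0.5613 -0.0797  0.1044] head -0.691 down [ 0.001 -0.    -1.   ] F [-0.6  0.1 -2.1] g 0.578 q [-0.24  0.2   1.54 -0.    1.4   0.45]
tool delta mm [-2.3  8.7 -1. ] turn y -0.001
```

Emit:
{"fn": "carry_out", "kwargs": {"motion": [[[0,1.5,0,0,0,0,0.3],[0,1.5,0,0,0,0,0.3],[0,1.5,0,0,0,0,0.3],[0,1,0,0,0,0,0.3],[0,0,0,0,0,0,0.3]]]}}

```text
time: 14.9
ee_pos: [0.5609, -0.0796, 0.098]
tool_rot: [-1.502, 0.541, -0.54]
wrist_force: [0.2, 0.1, -2.4]
gripper_width: 0.577
```

Emit:
{"fn": "carry_out", "kwargs": {"motion": [[[0,1,0,0,0,0,0.3],[0,1,0,0,0,0,0.3],[0,1,0,0,0,0,0.3],[0,0,0,0,0,0,0.3]]]}}

```text
time: 15.3
ee_pos: [0.5612, -0.0796, 0.0957]
tool_rot: [-1.502, 0.54, -0.541]
wrist_force: [-1.1, 1.1, -0.1]
gripper_width: 0.581
```

Emit:
{"fn": "carry_out", "kwargs": {"motion": [[[0,1,0,0,0,0,0.3],[0,0,0,0,0,0,0.3]]]}}

```text
time: 15.5
ee_pos: [0.5613, -0.0795, 0.0957]
tool_rot: [-1.502, 0.54, -0.541]
wrist_force: [-2.6, 1.2, 5.0]
gripper_width: 0.58
```

Emit:
{"fn": "carry_out", "kwargs": {"motion": [[[0,0,0,0,0,0,0.7],[0,0,0,0,0,0,1],[0,0,0,0,0,0,1],[0,0,0,0,0,0,1]]]}}

```text
time: 15.9
ee_pos: [0.5611, -0.0797, 0.0941]
tool_rot: [-1.502, 0.541, -0.541]
wrist_force: [0.1, 0.1, -0.0]
gripper_width: 0.999
```

Emit:
{"fn": "carry_out", "kwargs": {"motion": [[[0,-10,0,0,0,0,1],[0,-25,0,0,0,0,1],[0,-35,0,0,0,0,1],[0,-35,0,0,0,0,1],[0,0,0,0,0,0,1]]]}}

```text
time: 16.4
ee_pos: [0.5641, -0.0804, 0.2071]
tool_rot: [-1.501, 0.53, -0.551]
wrist_force: [-0.1, -0.8, 0.7]
gripper_width: 1.001
```

```bash
python3 - <<'E'
from h import *
to(.45,-.185,.2,-.69)
s=snap("scene"); c=snap("top")
a=s["pixels"][130:310,220:430,::-1]; b=c["pixels"][70:250,230:400,::-1]
cv2.imwrite("pics/g.png",cv2.resize(np.hstack([a,b]),None,fx=2.1,fy=2.1,interpolation=cv2.INTER_CUBIC))
E
```

```text
t 16.4 pos [ 0.5641 -0.0804  0.2071] head -0.691 down [ 0.013 -0.003 -1.   ] F [-0.1 -0.8  0.7] g 1.001 q [-0.24  0.13  1.4  -0.    1.59  0.45]
tool delta mm [ -21.4    6.  -153.4] turn y -0.001
```

View pics/g.png

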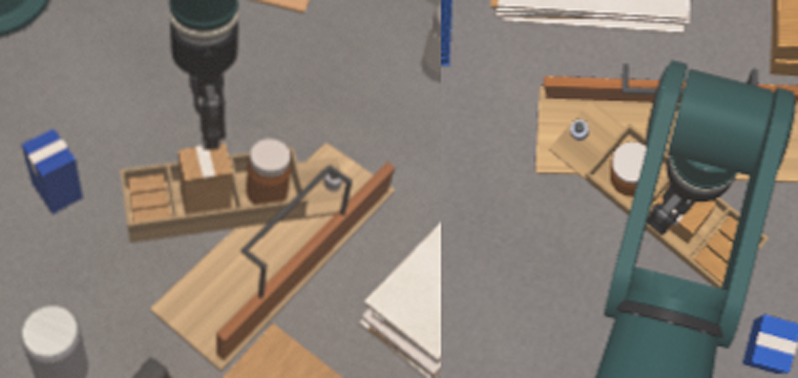

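Both stand in their pockets: the carton at left crop (205,180), the jar at (268,172). Next I shut the fingers and go to the front of the tray near its free end.

Emit:
{"fn": "carry_out", "kwargs": {"motion": [[[-30,0,-30,0,0,0,0],[-30,0,-30,0,0,0,0],[-30,0,-30,0,0,0,0],[0,0,0,0,0,0,0],[0,0,0,0,0,0,0]]]}}

```text
time: 17.0
ee_pos: [0.4333, -0.0914, 0.1981]
tool_rot: [-1.502, 0.543, -0.54]
wrist_force: [0.2, -0.4, 0.3]
gripper_width: 0.146
```

```bash
python3 - <<'E'
from h import *
to(.436,-.092,.056,-.69)
c=snap("top","k")
# tray swing check: free-end rim corners expected
print(px(c,[[.5260,-.1916,.055],[.4526,-.1337,.055]]).round(1))
E
```

```text
t 17.0 pos [ 0.4333 -0.0914  0.1981] head -0.692 down [-0.001  0.001 -1.   ] F [ 0.2 -0.4  0.3] g 0.146 q [-0.34 -0.14  1.69  0.    1.59  0.36]
tool delta mm [  2.7 142.1   1.4] turn y -0.002
[[384.7 183. ]
 [364.  208.7]]
```

Emit:
{"fn": "carry_out", "kwargs": {"motion": [[[2,40,1,0,0,0,0],[0,40,0,0,0,0,0],[0,40,0,0,0,0,0],[0,20,0,0,0,0,0],[0,0,0,0,0,0,0]]]}}

```text
time: 17.55
ee_pos: [0.4346, -0.091, 0.0551]
tool_rot: [-1.502, 0.548, -0.533]
wrist_force: [-1.2, 0.4, 0.2]
gripper_width: -0.001
```

```bash
python3 - <<'E'
from h import *
to(.436,-.092,.056,-.69)
s=snap("scene"); c=snap("top")
a=s["pixels"][130:310,220:430,::-1]; b=c["pixels"][70:250,230:400,::-1]
cv2.imwrite("pics/l.png",cv2.resize(np.hstack([a,b]),None,fx=2.1,fy=2.1,interpolation=cv2.INTER_CUBIC))
E
```

```text
t 17.55 pos [ 0.4346 -0.091   0.0551] head -0.69 down [-0.009  0.003 -1.   ] F [-1.2  0.4  0.2] g -0.001 q [-0.33 -0.01  1.88  0.    1.29  0.36]
tool delta mm [ 1.7 -0.9  0.2] turn y -0.000
```

View pics/l.png

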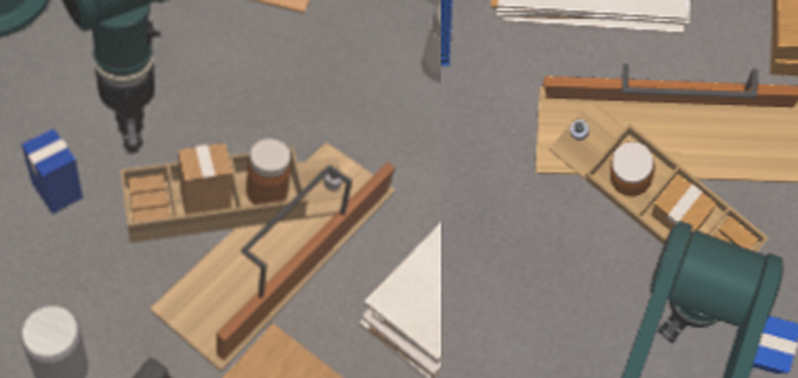

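The fingers are shut at left crop (132,145), in front of the tray's free end. The tray and its load are undisturbed. I approach until contact.

Emit:
{"fn": "carry_out", "kwargs": {"motion": [[[8,-1,0,0,0,0,0],[6,0,0,0,0,0,0],[4,0,0,0,0,0,0],[3,0,0,0,0,0,0],[0,0,0,0,0,0,0]]]}}

```text
time: 18.15
ee_pos: [0.4532, -0.106, 0.0607]
tool_rot: [-1.502, 0.54, -0.542]
wrist_force: [1.0, 0.8, 0.2]
gripper_width: 0.003
```

Emit:
{"fn": "carry_out", "kwargs": {"motion": [[[3,0,0,0,0,0,0],[3,0,0,0,0,0,0],[3,0,0,0,0,0,0],[0,0,0,0,0,0,0]]]}}

```text
time: 18.55
ee_pos: [0.4597, -0.1114, 0.0602]
tool_rot: [-1.502, 0.541, -0.541]
wrist_force: [0.0, -0.6, 0.2]
gripper_width: 0.002
```

Emit:
{"fn": "carry_out", "kwargs": {"motion": [[[2,1.5,0,0,0,0,0],[2,1.5,0,0,0,0,0],[2,0,0,0,0,0,0],[2,0,0,0,0,0,0],[0,0,0,0,0,0,0]]]}}

```text
time: 19.05
ee_pos: [0.4651, -0.1165, 0.0568]
tool_rot: [-1.503, 0.542, -0.539]
wrist_force: [-5.7, 0.7, 2.1]
gripper_width: -0.003
```

Emit:
{"fn": "carry_out", "kwargs": {"motion": [[[9.5,0,-1.6,0,-0.035,0,0],[9.5,0,-1.6,0,-0.035,0,0],[9.5,0,-1.6,0,-0.035,0,0],[9.5,0,-1.6,0,-0.035,0,0],[9.5,0,-1.6,0,-0.035,0,0]]]}}

```text
time: 19.55
ee_pos: [0.499, -0.1505, 0.0566]
tool_rot: [-1.533, 0.405, -0.401]
wrist_force: [-4.2, 1.5, 1.1]
gripper_width: -0.0
```

```bash
cat >> h.py <<'E'
def arc():
    o=get_obs(); b=np.array([.6762,.0627]); M=R.from_rotvec(o["tool_rot"]).as_matrix(); v=M.T@np.r_[o["ee_pos"][:2]-b,0]
    print("tray-frame: along",round(-v[2]*1000,1),"front",round(-v[0]*1000,1)); to(.613,-.2088,.057,-.008)
E
python3 - <<'E'
from h import *
arc(); c=snap("top","m")
E
```

```text
tray-frame: along 272.8 front 49.3
t 19.55 pos [ 0.499  -0.1505  0.0566] head -0.515 down [-0.002  0.001 -1.   ] F [-4.2  1.5  1.1] g -0.0 q [-0.4   0.15  1.7  -0.    1.29  0.11]
tool delta mm [127.9  -0.7   5.4] turn y -0.507
```

View pics/m.png

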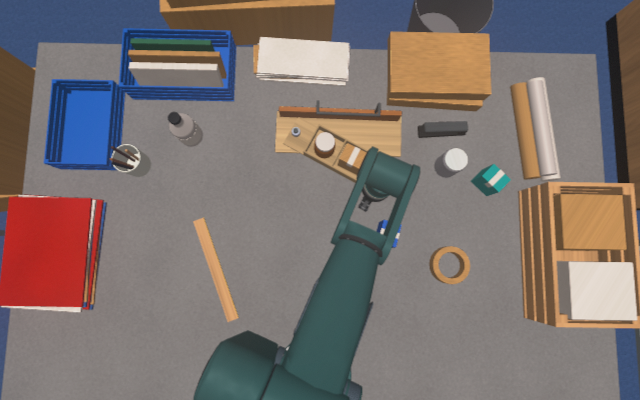

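The tray swings with the push, at about 5 N, and the load stands at px (325,145) and (352,155). I continue the arc.

Emit:
{"fn": "carry_out", "kwargs": {"motion": [[[9.5,0,-1.6,0,-0.035,0,0],[9.5,0,-1.6,0,-0.035,0,0],[9.5,0,-1.6,0,-0.035,0,0],[9.5,0,-1.6,0,-0.035,0,0],[9.5,0,-1.6,0,-0.035,0,0]]]}}

```text
time: 20.1
ee_pos: [0.5384, -0.1781, 0.0567]
tool_rot: [-1.554, 0.269, -0.265]
wrist_force: [-4.7, 1.8, 2.3]
gripper_width: -0.004
```

Emit:
{"fn": "carry_out", "kwargs": {"motion": [[[9.5,0,-1.6,0,-0.035,0,0],[9.5,0,-1.6,0,-0.035,0,0],[9.5,0,-1.6,0,-0.035,0,0],[9.5,0,-1.6,0,-0.035,0,0],[0,0,0,0,0,0,0]]]}}

```text
time: 20.6
ee_pos: [0.5745, -0.1957, 0.0568]
tool_rot: [-1.566, 0.158, -0.159]
wrist_force: [0.4, 0.2, -1.3]
gripper_width: 0.0
```

```bash
python3 -c "
from h import *
arc()"
```

```text
tray-frame: along 273.5 front 47.9
t 20.6 pos [ 0.5745 -0.1957  0.0568] head -0.202 down [ 0.001 -0.001 -1.   ] F [ 0.4  0.2 -1.3] g 0.0 q [-0.42  0.32  1.49 -0.    1.33 -0.22]
tool delta mm [40.4 -0.1 -5.1] turn y -0.194
```

Emit:
{"fn": "carry_out", "kwargs": {"motion": [[[9.5,0,-1.6,0,-0.035,0,0],[9.5,0,-1.6,0,-0.035,0,0],[8,0,-1.3,0,-0.03,0,0],[7,0,-1.2,0,-0.025,0,0],[5,0,-0.8,0,-0.018,0,0]]]}}

```text
time: 21.1
ee_pos: [0.6112, -0.2075, 0.0569]
tool_rot: [-1.571, 0.046, -0.044]
wrist_force: [-4.4, -1.4, 1.1]
gripper_width: 0.004
```

Emit:
{"fn": "carry_out", "kwargs": {"motion": [[[4,0,-0.7,0,-0.015,0,0],[3,0,-0.5,0,-0.011,0,0],[2,0,-0.4,0,-0.008,0,0],[2,0,-0.4,0,-0.008,0,0],[0,0,0,0,0,0,0]]]}}

```text
time: 21.6
ee_pos: [0.614, -0.2085, 0.0569]
tool_rot: [-1.567, 0.029, 0.004]
wrist_force: [-28.2, 3.0, 12.8]
gripper_width: -0.001
```

```bash
python3 -c "
from h import *
arc()"
```

```text
tray-frame: along 272.2 front 57.9
t 21.6 pos [ 0.614  -0.2085  0.0569] head -0.016 down [-0.021  0.004 -1.   ] F [-28.2   3.   12.8] g -0.001 q [-0.41  0.42  1.35 -0.01  1.39 -0.4 ]
tool delta mm [-1.  -0.1 -0.3] turn y -0.008
```

The force jumped to 28 N, so the hard stop is reached. I back off and raise the arm.

Emit:
{"fn": "carry_out", "kwargs": {"motion": [[[-6,0,0,0,0,0,0],[-10,0,0,0,0,0,0],[-30,0,0,0,0,0,0],[-40,0,0,0,0,0,0],[-40,0,0,0,0,0,0]]]}}

```text
time: 22.1
ee_pos: [0.497, -0.208, 0.0583]
tool_rot: [-1.573, 0.008, -0.016]
wrist_force: [-0.3, -0.4, 0.2]
gripper_width: -0.001
```

Emit:
{"fn": "carry_out", "kwargs": {"motion": [[[0,-40,0,0,0,0,0],[0,-40,0,0,0,0,0],[-40,-30,0,0,0,0,0],[-40,0,0,0,0,0,0],[0,0,0,0,0,0,0]]]}}

```text
time: 22.6
ee_pos: [0.4145, -0.2064, 0.1691]
tool_rot: [-1.574, 0.011, -0.017]
wrist_force: [-0.5, 0.2, 0.2]
gripper_width: 0.003
```

```bash
python3 - <<'E'
from h import *
arc()
s=snap("scene"); c=snap("top")
a=s["pixels"][130:310,220:430,::-1]; b=c["pixels"][70:250,230:430,::-1]
cv2.imwrite("pics/n.png",cv2.resize(np.hstack([a,b]),None,fx=1.95,fy=1.95,interpolation=cv2.INTER_CUBIC))
E
```

```text
tray-frame: along 273.6 front 256.9
t 22.6 pos [ 0.4145 -0.2064  0.1691] head -0.018 down [ 0.004 -0.003 -1.   ] F [-0.5  0.2  0.2] g 0.003 q [-0.58 -0.08  1.7  -0.    1.52 -0.57]
tool delta mm [198.  112.9   1.4] turn y -0.010
```

View pics/n.png

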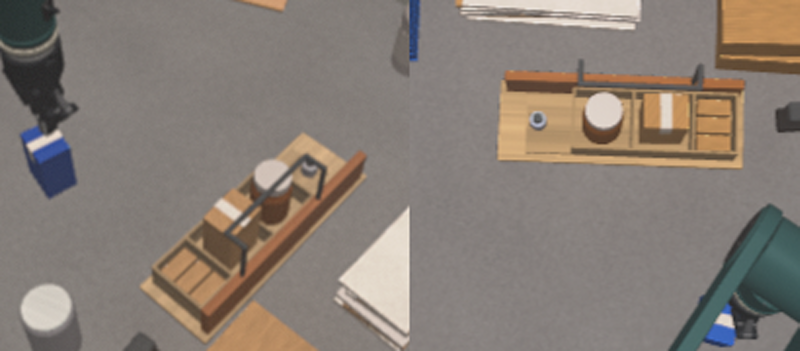

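The top crop shows the tray along the back stop with the jar (603,115) and carton (665,115) in their pockets. The arm stopped about 10 mm earlier than I expected, so I measure the closure numerically.

```bash
python3 - <<'E'
from h import *
c=snap("top"); g=cv2.cvtColor(c["pixels"],cv2.COLOR_RGB2GRAY)[90:170,265:410]
L=cv2.createLineSegmentDetector().detect(cv2.resize(g,None,fx=3,fy=3,interpolation=cv2.INTER_CUBIC))[0][:,0]
for l in sorted(L,key=lambda l:l[1]+l[3]):
    p=(l.reshape(2,2)+.5)/3-.5+[265,90]
    p=p[np.argsort(p[:,0])]
    if np.linalg.norm(p[0]-p[1])<30 or abs(p[0,0]-p[1,0])<20: continue
    w=onz(c,p,.055); d=w[1]-w[0]
    print(p.round(1).tolist(),"z55:",w[:,:2].round(4).tolist(),"ang",round(np.arctan2(d[1],d[0])+np.pi/2,4))
E
```

```text
[[278.2, 110.2], [316.1, 111.8]] z55: [[0.731, 0.1128], [0.7285, 0.0042]] ang -0.0233
[[279.1, 116.4], [313.6, 117.7]] z55: [[0.7129, 0.1097], [0.7109, 0.011]] ang -0.0207
[[313.2, 145.3], [397.4, 148.7]] z55: [[0.6303, 0.0109], [0.6251, -0.228]] ang -0.022
[[289.9, 148.1], [395.3, 151.9]] z55: [[0.6209, 0.0766], [0.6156, -0.2222]] ang -0.0178
[[295.3, 152.0], [353.2, 153.9]] z55: [[0.6099, 0.0611], [0.6078, -0.1027]] ang -0.0132
```

The tray's front rim (−0.022 rad) is parallel to the back stop (−0.021 to −0.023 rad), so the tray is home. The push stopped early because the home line is about 0.014 rad off my first estimate. I hand the job in.

```bash
python3 -c "
from rig import *
print(job_done())"
```

```text
the job is handed in; nothing more can be done
None
```

I stood the jar in pocket 1, then the carton in pocket 2. I then pushed the tray near its free end until it met its stop at about 28 N. The arm was backed off and raised clear before I handed in at about 22.7 s. No verdict was reported.

**Last checks:**
- **Tray:** its front rim runs at −0.022 rad and the back stop at −0.021 to −0.023 rad, so the swing is about 0.
- **Jar and carton:** the last picture shows both standing in their pockets. I did not measure their final distance from the pocket centres.
- **Bystanders:** none looked moved, but I did not measure this.
- **Robot:** the wrist force was near zero and the fingers were empty, above the blue carton and not touching it.

**One disagreement:** the push stopped about 10 mm sooner than my first estimate of the home line. The line measurement explained it: that estimate was about 0.014 rad off, and the finger offset accounts for the rest.

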